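# Sort the plate-sealer clamps and park the press roller

## Robot

A 7-joint arm with a two-finger parallel gripper is mounted at the origin on the work surface. World frame = base frame: x ahead of the robot, y to its left, z up, the work surface at z = 0. Lengths are in m, angles in rad, forces in N, time in s.
With the tool pointing down it reaches from about 0.425 to 0.925 m from the base axis. Payload 6.8 kg.
Tool frame: the origin (TCP) lies at the very end of the fingers, on their centre line; the grasp point (between the pads) lies 19 mm behind it; z points along the fingers, y is the line along which they close (so a half turn about z gives the same grasp; the last joint's range is limited). The gripper opens to 85 mm and grips with 20 to 120 N. Pads are 22 mm wide; open, the fingers measure 114 mm over their backs; the gripper's body (76 mm by 85 mm) begins 54 mm behind the grasp point. The pads swing forward as they close: fully open they stand 13 mm farther back than shut.
Start: joints at [1.239, 0.477, 0.022, 1.555, -0.011, 1.109, -0.083], TCP at [0.15, -0.658, 0.231] pointing down, gripper open.
Joint ranges: [-2.96, 2.96], [-0.34, 2.1], [-1.41, 1.46], [0.24, 2.44], [-1.37, 4.51], [0.17, 1.92], [-2.96, 2.96]. Speed limits (rad/s): [2.39, 2.39, 3.14, 3.14, 3.14, 3.14, 3.14].

## Interface

Orientations are given as a unit quaternion [w, x, y, z].
In Python, from station import telemetry, viewer, job, search_frame, cut_out gives the robot as it stands. The module is installed in compiled form; this text tells all that it offers.
- The arm moves only by the shell command python3 -m crank 'ROWS' [FORCE]. ROWS is JSON, a list of rows, each an object with "delta_rot": the turn, a rotation vector about the tool's x, y, z in degrees, a list of three; "xyz": the shift along the tool's x, y, z in m, a list of three; "fingers": the gripper command: -1 is fully open, 1 is shut, values between are in proportion. In form: [{"delta_rot": [ax, ay, az], "xyz": [dx, dy, dz], "fingers": fingers}, ...]. A call has 1 to 10 rows; each row is the pose to reach, as a shift and turn from the pose commanded when the call began, along the tool's axes at that moment; what a row does not reach only later rows make up. A row lasts 1/10 s, in which the tool goes at most 50 mm and 8.59 degrees, less where a joint would pass 70% of its speed; a pose out of reach is approached as far as the arm can. A call with a gripper value outside its range is refused whole. The fingers move at their own pace and stop on an object; FORCE is the grip in N (left out, the last holds). Time passes only in rows, so rows that repeat a pose let the fingers close. It gives the time, the measured TCP pose, the force, the opening and the grip force at its end, in the units of the state.
- telemetry.get_obs(): the state, without advancing time (a new reading comes with each control period).
- viewer.read_camera(name): name is "scene" or "side" or "wrist"; returns a dict with "img" (480x640x3 uint8, red, green, blue), "fx", "fy", "cx", "cy" (pixels), "k1" (the pictures are not rectified: a ray, as slopes to the right and down, at radius r is drawn at 1 + k1 r^2 times it, then the intrinsics apply), "origin" and "rotation" of the camera in the world. Camera axes: x right, y up, looking along -z (the intrinsics and any distortion apply to the point x, -y, -z); pixel columns grow to the right and rows downward; lengths in m; the calibration is good to about 2 mm. A picture is of the moment at which its call begins. There is no depth.
- job.hand_in(): hands the job in; it is judged then, once.
Trained networks look in the newest picture that a camera, given by its name, has taken for a name from the list of things; names that differ only in an ending like _2 or _b are one class to them, and where a whole thing is asked for, a point or a joint stands for the part that bears it (a point fixed in the world has none). Each returns a list of dicts, best first, with "score" (0 to 1); they miss things now and then, are a little off and sometimes report something else, mostly with a low value. They report only what shows in the picture. A call takes as long as a camera call.
- search_frame(camera, thing): "pixel" ([column, row] in pixels, amid what is visible of it).
- cut_out(camera, thing): "pixels" (480x640 bool, what is visible of it) and "pixel" ([column, row] in pixels, amid what is visible of it).
The state is a dict: "t": time; "q": joint angles; "joint_vel": joint speeds; "joint_torque": joint torques, N m; "eef_pos": TCP position; "tool_rot": TCP orientation; "contact_force": force on the tool from outside, world axes, zero at the start; "torque": the same for the moment, N m; "gripper_width": opening from 0.0 (shut) to 1.0 (fully open); "grasp_force": force on a finger pad.
Only numpy, scipy, OpenCV 4.12 (cv2) and the standard library are available. Lean on these libraries where they do the work, as an engineer would, in place of code of your own. Each camera call takes 0.05 s, during which the arm holds its last target. There are 200 camera calls.

## Task

Clear the plate-sealing station: squeeze the handles of every scissors clamp on the bench to find out whether its hinge is free or seized; lay those that fold, left folded shut, in the green stock tray, and those that do not in the red repair tray, each flat on the tray floor. Also roll the black press roller along the bench, without lifting it, until it rests centred over the yellow parking line (within about a centimetre) and parallel to it. Leave everything else on the bench where it is.

Things in the scene. Friction and masses are not known exactly. Their poses are not given: they have to be found in the camera images.
- clamp_a_pivot (a point): Scissors clamp, one of up to five that look alike (absent ones read None): lies flat, 22 mm high, 113 mm long, 120 g. Two blue handle bars, 11 mm thick, spread in a V from 10 to 75 mm behind an aluminium pivot; aluminium jaws reach 38 mm in front. This point: on the pivot axis, 11 mm above the underside; z is the hinge axis. At the start the handles point roughly to the robot.
- clamp_a_left (a point): Point inside the left handle bar of clamp_a (mid thickness, 11 mm above the underside), 45 mm behind the pivot. The left and right points of a clamp lie 15 mm apart when it is folded shut, 26 to 38 mm at the start; the width over the bars is about 11 mm more.
- clamp_a_right (a point): The same point in the right handle bar of clamp_a. On a free clamp a squeeze of 5 N or more across the handles folds them until the bars are parallel, 4 mm apart, and they stay as left (no spring). On a seized clamp the bars do not move at all.
- clamp_b_pivot (a point): Pivot of clamp_b, of the same make as clamp_a. Free or seized cannot be seen.
- clamp_b_left (a point): Left handle point of clamp_b, as for clamp_a.
- clamp_b_right (a point): Right handle point of clamp_b, as for clamp_a.
- clamp_c_pivot (a point): Pivot of clamp_c, of the same make as clamp_a. Free or seized cannot be seen.
- clamp_c_left (a point): Left handle point of clamp_c, as for clamp_a.
- clamp_c_right (a point): Right handle point of clamp_c, as for clamp_a.
- clamp_d_pivot (a point): Pivot of clamp_d, of the same make as clamp_a. Free or seized cannot be seen.
- clamp_d_left (a point): Left handle point of clamp_d, as for clamp_a.
- clamp_d_right (a point): Right handle point of clamp_d, as for clamp_a.
- clamp_e_pivot (a point): Pivot of clamp_e, of the same make as clamp_a. Free or seized cannot be seen.
- clamp_e_left (a point): Left handle point of clamp_e, as for clamp_a.
- clamp_e_right (a point): Right handle point of clamp_e, as for clamp_a.
- stock_in (a point): Green tray for stock, fixed: open box 200 mm (its x, away from the robot) by 220 mm (its y), walls 28 mm high and 4 mm thick. This point is the centre of its inner floor, 4 mm above the bench; z up. The trays may change places.
- repair_in (a point): Red tray for repair, fixed: open box 200 mm (its x, away from the robot) by 220 mm (its y), walls 28 mm high and 4 mm thick. This point is the centre of its inner floor, 4 mm above the bench; z up. The trays may change places.
- roller: Black rubber press roller with aluminium end discs, lying on the bench, diameter 80 mm, length 110 mm, 0.5 kg. Origin at its centre, x along its axis (y and z turn as it rolls). Rolls freely with slight resistance.
- mark: Parking line: yellow tape on the bench, 160 mm long (its x) and 18 mm wide (its y), flat. Origin at its centre on the bench. It lies roughly parallel to the roller; the roller has to roll along the mark's y, either way.
- tipbox: Orange box of pipette tips, 120 x 85 x 57 mm; a bystander, not part of the job. Origin: centre of its underside.
- jar: Amber jar, 70 mm wide, 75 mm high; a bystander, not part of the job. Origin: centre of its underside.
- tubes: Blue rack of capped tubes, 70 x 180 x 60 mm; a bystander, not part of the job. Origin: centre of its underside.

How it is judged:
At the end, for the whole second after the job is handed in: Each clamp lies flat on a tray floor (within 0.13 rad), pivot inside the walls: free ones in green with handle points under 22 mm apart, seized ones in red. Roller at rest on the bench within 12 mm of the tape's centre line, 40 mm of its centre lengthways, 0.21 rad of parallel (x of clamp_a_pivot in the frame of stock_in between -0.094 and 0.094 m and y of clamp_a_pivot in the frame of stock_in between -0.104 and 0.104 m and z of each of clamp_a_pivot, clamp_c_pivot, clamp_d_pivot in the frame of stock_in below 0.022 m and angle between each of clamp_a_pivot, clamp_b_pivot, clamp_c_pivot, clamp_d_pivot, clamp_e_pivot's own z axis and vertical below 0.13 rad and distance between clamp_a_left and clamp_a_right below 0.022 m and x of clamp_b_pivot in the frame of repair_in between -0.094 and 0.094 m and y of clamp_b_pivot in the frame of repair_in between -0.104 and 0.104 m and z of each of clamp_b_pivot, clamp_e_pivot in the frame of repair_in below 0.022 m and x of clamp_c_pivot in the frame of stock_in between -0.094 and 0.094 m and y of clamp_c_pivot in the frame of stock_in between -0.104 and 0.104 m and distance between clamp_c_left and clamp_c_right below 0.022 m and x of clamp_d_pivot in the frame of stock_in between -0.094 and 0.094 m and y of clamp_d_pivot in the frame of stock_in between -0.104 and 0.104 m and distance between clamp_d_left and clamp_d_right below 0.022 m and x of clamp_e_pivot in the frame of repair_in between -0.094 and 0.094 m and y of clamp_e_pivot in the frame of repair_in between -0.104 and 0.104 m and y of roller in the frame of mark between -0.012 and 0.012 m and x of roller in the frame of mark between -0.04 and 0.04 m and angle between the x axis of roller and the x axis of mark, either way round below 0.21 rad and height (world z) of roller below 0.045 m and linear speed of roller below 0.01 m/s); the robot touches nothing.
It fails at once if the roller is lifted off the bench (more than 15 mm) (height (world z) of roller above 0.055 m).
It fails at once if a bystander is moved by more than 30 mm (distance of any of tipbox, jar, tubes from where it was at the start of the episode above 0.03 m).
Of clamp_a, clamp_b, clamp_c, clamp_d, clamp_e only 4 to 5 are there at a start; the rules pass over those that are not, and their reading is None.
At some moment in a run one of clamp_a, clamp_b, clamp_c, clamp_d, clamp_e may be knocked a few centimetres aside while the robot is not near it.
Once in a run the grip may slacken for a moment while it holds something.
It also fails if it takes over 210 s, if anything falls off the work surface, if the arm or the gripper's body presses on something with over 40 N, if the wrist force passes 120 N, or if a joint passes its speed limit or range.

## Working session

There is one attempt and no reset: what is moved stays moved. The work goes in short steps, Python scripts to look and compute and a shell command to move; the robot and the scene stay as the last step left them, time stands still between calls to the robot, and variables do not carry over. Pictures are saved under pics/ and viewed, at most 14 in all, crops included, and the job is handed in when it is done.

```bash
mkdir -p pics; cat > h.py <<'E'
import numpy as np, cv2
from station import telemetry, viewer, job, search_frame, cut_out
def snap(n,f=None):
    c=viewer.read_camera(n)
    if f: cv2.imwrite('pics/'+f,c['img'][:,:,::-1])
    return c
def world(c,px,z=0.0):
    u=(px[0]-c['cx'])/c['fx'];v=(px[1]-c['cy'])/c['fy'];x,y=u,v
    for _ in range(20):
        s=1+c['k1']*(x*x+y*y);x,y=u/s,v/s
    d=np.array(c['rotation'])@np.array([x,-y,-1.]);o=np.array(c['origin'])
    return o+d*(z-o[2])/d[2]
def pix(c,p):
    q=np.array(c['rotation']).T@(np.array(p)-c['origin']);x=q[0]/-q[2];y=-q[1]/-q[2]
    s=1+c['k1']*(x*x+y*y);return np.array([c['fx']*x*s+c['cx'],c['fy']*y*s+c['cy']])
E
python3 - <<'E'
from h import *
print(telemetry.get_obs())
for n in ['scene','side','wrist']:
    c=snap(n,n+'0.png'); print(n,c['origin'],np.round(c['rotation'],3).tolist(),c['k1'],c['fx'])
    for t,z in [('clamp_a_pivot',.011),('clamp_a_left',.011),('clamp_a_right',.011),('stock_in',.004),('repair_in',.004),('roller',.04),('mark',0),('tipbox',.03),('jar',.04),('tubes',.03)]:
        print(n,t,[(round(d['score'],2),np.round(d['pixel']).tolist(),np.round(world(c,d['pixel'],z)[:2],3).tolist()) for d in search_frame(n,t)])
E
```

```text
{'t': 0.0, 'q': array([ 1.23892967,  0.47781837,  0.02234556,  1.55648457, -0.01149383,
        1.10929605, -0.08308864]), 'joint_vel': array([ 1.71493443e-03, -1.09581193e-04, -2.49664636e-04,  6.09444157e-05,
        5.01927985e-04,  1.69328307e-04,  1.66506973e-04]), 'joint_torque': array([ 7.21447268e-04, -5.96455836e+01,  1.60916727e+00, -2.81193835e+01,
        1.27077903e-02,  9.23201675e-03,  4.02650210e-05]), 'eef_pos': array([ 0.14962817, -0.65758128,  0.23029961]), 'tool_rot': array([-9.21883837e-04,  9.93745463e-01,  1.11665008e-01, -1.78523288e-04]), 'contact_force': array([-0.19515434, -0.77371021,  0.74860551]), 'torque': array([ 0.00148646,  0.02624562, -0.00895277]), 'grasp_force': 0.0, 'gripper_width': 1.00500011428281}
scene [1.10806748 0.52891478 0.88648595] [0.331, 0.136, 0.336, 0.871] -0.013668066409207093 469.6443817414435Traceback (most recent call last):
  File "<stdin>", line 6, in <module>
  File "h.py", line 11, in world
    d=np.array(c['rotation'])@np.array([x,-y,-1.]);o=np.array(c['origin'])
      ~~~~~~~~~~~~~~~~~~~~~~~^~~~~~~~~~~~~~~~~~~~~
ValueError: matmul: Input operand 1 has a mismatch in its core dimension 0, with gufunc signature (n?,k),(k,m?)->(n?,m?) (size 3 is different from 4)
```

```bash
sed -i "s/    if f: cv2/    c['rotation']=R.from_quat(np.array(c['rotation'])[[1,2,3,0]]).as_matrix()\n    if f: cv2/; s/^import numpy.*/&\nfrom scipy.spatial.transform import Rotation as R/" h.py
cat > look.py <<'E'
from h import *
import sys
for n in sys.argv[1].split(','):
    c=snap(n,n+sys.argv[2]+'.png'); print(n,np.round(c['origin'],3))
    for t,z in [('clamp_a_pivot',.011),('clamp_a_left',.011),('clamp_a_right',.011),('stock_in',.004),('repair_in',.004),('roller',.04),('mark',0),('tipbox',.03),('jar',.04),('tubes',.03)]:
        print(n,t,[(round(d['score'],2),np.round(d['pixel']).tolist(),np.round(world(c,d['pixel'],z)[:2],3).tolist()) for d in search_frame(n,t)])
E
python3 look.py scene,side,wrist 1
```

```text
scene [1.108 0.529 0.886]
scene clamp_a_pivot [(0.83, [325.0, 208.0], [0.474, -0.106]), (0.22, [287.0, 193.0], [0.512, -0.218])]
scene clamp_a_left [(0.84, [323.0, 208.0], [0.476, -0.11])]
scene clamp_a_right [(0.74, [321.0, 209.0], [0.484, -0.111])]
scene stock_in [(0.71, [244.0, 156.0], [0.498, -0.434]), (0.48, [342.0, 244.0], [0.524, 0.011])]
scene repair_in [(0.78, [488.0, 354.0], [0.508, 0.429])]
scene roller [(0.63, [270.0, 234.0], [0.656, -0.108])]
scene mark [(0.91, [328.0, 292.0], [0.647, 0.093]), (0.52, [286.0, 190.0], [0.497, -0.241])]
scene tipbox [(0.61, [385.0, 364.0], [0.698, 0.308])]
scene jar [(0.62, [209.0, 192.0], [0.686, -0.331])]
scene tubes [(0.82, [268.0, 298.0], [0.775, 0.032]), (0.67, [324.0, 208.0], [0.49, -0.094])]
side [ 0.423 -0.664  0.857]
side clamp_a_pivot [(0.95, [274.0, 289.0], [0.474, -0.102])]
side clamp_a_left [(0.9, [276.0, 292.0], [0.475, -0.108]), (0.37, [256.0, 219.0], [0.47, 0.108])]
side clamp_a_right [(0.91, [277.0, 294.0], [0.477, -0.116])]
side stock_in [(0.62, [328.0, 431.0], [0.509, -0.415]), (0.3, [326.0, 149.0], [0.707, 0.33]), (0.17, [258.0, 182.0], [0.496, 0.242])]
side repair_in [(0.86, [250.0, 140.0], [0.504, 0.423]), (0.7, [408.0, 362.0], [0.694, -0.328]), (0.62, [259.0, 185.0], [0.497, 0.232]), (0.56, [384.0, 218.0], [0.777, 0.04])]
side roller [(0.89, [350.0, 263.0], [0.646, -0.096]), (0.59, [254.0, 220.0], [0.462, 0.082])]
side mark [(0.59, [326.0, 211.0], [0.645, 0.103]), (0.46, [385.0, 220.0], [0.779, 0.036])]
side tipbox [(0.64, [329.0, 147.0], [0.708, 0.306]), (0.27, [308.0, 335.0], [0.516, -0.236])]
side jar [(0.63, [409.0, 359.0], [0.687, -0.337])]
side tubes [(0.56, [386.0, 221.0], [0.768, 0.009])]
wrist [ 0.222 -0.642  0.375]
wrist clamp_a_pivot []
wrist clamp_a_left []
wrist clamp_a_right []
wrist stock_in []
wrist repair_in []
wrist roller []
wrist mark []
wrist tipbox []
wrist jar []
wrist tubes []
```

View pics/scene1.png

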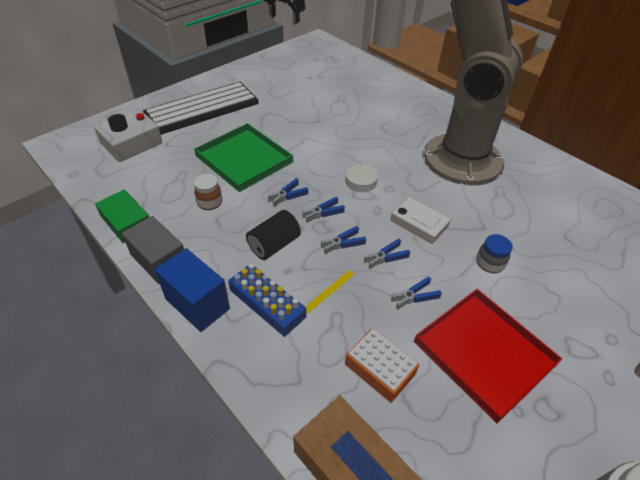

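View pics/side1.png

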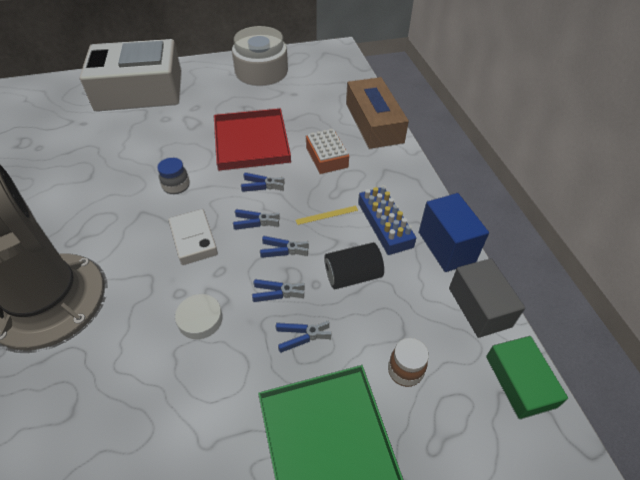

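Scene and side both show five blue-handled clamps in a row with handles towards the robot (scene px ~(290,190), (323,208), (345,240), (388,253), (415,293)). The green tray is at y≈-0.43 and the red one at y≈+0.43. The roller is at (0.65,-0.10) and the tape at (0.647,0.098). Next I'll build a metric top view.

```bash
cat > top.py <<'E'
from h import *
import sys
def rect(c,z,x0=.36,x1=.76,y0=-.3,y1=.3,s=1000):
    # rows: x decreasing downward, cols: y decreasing to the right
    xs=np.arange(x1,x0,-1/s);ys=np.arange(y1,y0,-1/s)
    Y,X=np.meshgrid(ys,xs);P=np.stack([X,Y,np.full_like(X,z)],-1)-c['origin']
    q=P@c['rotation'];x=q[...,0]/-q[...,2];y=q[...,1]/q[...,2]
    k=1+c['k1']*(x*x+y*y)
    return cv2.remap(c['img'],(c['fx']*x*k+c['cx']).astype(np.float32),(c['fy']*y*k+c['cy']).astype(np.float32),cv2.INTER_LINEAR)
if __name__=='__main__':
    for n in sys.argv[2:]:
        cv2.imwrite(f'pics/top_{n}{sys.argv[1]}.png',rect(snap(n),.017)[:,:,::-1])
E
python3 - <<'E'
from h import *
from top import rect
A={}
for n in ['side','scene']:
    c=snap(n); r=rect(c,.017); A[n]=r
    h=cv2.cvtColor(r,cv2.COLOR_RGB2HSV)
    m=cv2.inRange(h,(105,120,40),(130,255,255))
    N,L,st,ce=cv2.connectedComponentsWithStats(m)
    for i in range(1,N):
        if st[i,4]>150: print(n,'area',st[i,4],'x %.3f y %.3f'%(.76-ce[i,1]/1000,.3-ce[i,0]/1000),'box x %.3f..%.3f y %.3f..%.3f'%(.76-(st[i,1]+st[i,3])/1000,.76-st[i,1]/1000,.3-(st[i,0]+st[i,2])/1000,.3-st[i,0]/1000))
cv2.imwrite('pics/tops.png',np.vstack([A['side'][90:],A['scene'][90:-20]])[:,:,::-1])
E
```

```text
side area 2147 x 0.750 y 0.035 box x 0.737..0.760 y -0.061..0.127
side area 639 x 0.501 y 0.027 box x 0.474..0.529 y 0.010..0.044
side area 710 x 0.495 y -0.001 box x 0.462..0.523 y -0.011..0.007
side area 641 x 0.489 y -0.202 box x 0.459..0.519 y -0.217..-0.188
side area 613 x 0.490 y 0.255 box x 0.465..0.517 y 0.236..0.272
side area 630 x 0.487 y -0.236 box x 0.455..0.518 y -0.245..-0.227
side area 734 x 0.485 y 0.224 box x 0.452..0.512 y 0.215..0.233
side area 629 x 0.462 y -0.087 box x 0.434..0.491 y -0.103..-0.072
side area 658 x 0.458 y -0.114 box x 0.425..0.487 y -0.123..-0.107
side area 595 x 0.452 y 0.130 box x 0.424..0.480 y 0.113..0.145
side area 706 x 0.448 y 0.101 box x 0.415..0.476 y 0.092..0.108
scene area 999 x 0.743 y 0.098 box x 0.722..0.760 y 0.076..0.116
scene area 654 x 0.746 y 0.027 box x 0.726..0.760 y -0.032..0.072
scene area 2278 x 0.501 y 0.018 box x 0.460..0.538 y -0.010..0.051
scene area 1031 x 0.496 y 0.256 box x 0.463..0.528 y 0.236..0.275
scene area 2493 x 0.491 y -0.211 box x 0.455..0.528 y -0.245..-0.179
scene area 735 x 0.482 y 0.225 box x 0.450..0.511 y 0.216..0.233
scene area 2437 x 0.463 y -0.095 box x 0.424..0.501 y -0.122..-0.064
scene area 1155 x 0.457 y 0.132 box x 0.423..0.490 y 0.110..0.150
scene area 826 x 0.445 y 0.102 box x 0.412..0.474 y 0.093..0.111
```

View pics/tops.png

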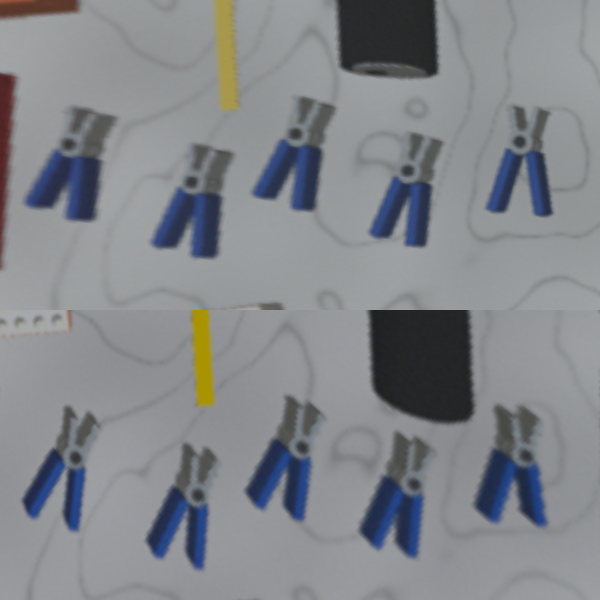

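Both top views show five clamps. Their pivots, from the side camera, are about (.526,.231), (.489,.109), (.537,.004), (.500,-.108) and (.529,-.219), with yaws around -13, -10, -13, -11 and 0°. I'll do the roller first.

```bash
python3 -m crank '[{"delta_rot":[0,0,6.4],"xyz":[0.3,-0.216,-0.03],"fingers":-1},{"delta_rot":[0,0,6.4],"xyz":[0.3,-0.216,-0.03],"fingers":-1},{"delta_rot":[0,0,6.4],"xyz":[0.3,-0.216,-0.03],"fingers":-1},{"delta_rot":[0,0,6.4],"xyz":[0.3,-0.216,-0.03],"fingers":-1},{"delta_rot":[0,0,6.4],"xyz":[0.3,-0.216,-0.03],"fingers":-1},{"delta_rot":[0,0,6.4],"xyz":[0.3,-0.216,-0.03],"fingers":-1},{"delta_rot":[0,0,6.4],"xyz":[0.3,-0.216,-0.03],"fingers":-1},{"delta_rot":[0,0,6.4],"xyz":[0.3,-0.216,-0.03],"fingers":-1},{"delta_rot":[0,0,6.4],"xyz":[0.3,-0.216,-0.03],"fingers":-1}]' 40
cat > go.py <<'E'
# go.py x y z yawdeg -> tool deltas from measured pose
from h import *
import sys
def go(*a):
    o=telemetry.get_obs();q=np.array(o['tool_rot']);r=R.from_quat(q[[1,2,3,0]])
    x,y,z,w=a;w=np.radians(w)
    d=np.array([x,y,z])-o['eef_pos']
    T=np.array([[np.cos(w),np.sin(w),0],[np.sin(w),-np.cos(w),0],[0,0,-1]])
    rv=(r.inv()*R.from_matrix(T)).as_rotvec(degrees=True)
    print('t %.1f'%o['t'],'at',np.round(o['eef_pos'],4),'yaw %.1f'%np.degrees(np.arctan2(*r.as_matrix()[[1,0],0])),'d',np.round(r.inv().apply(d),4),'rot',np.round(rv,1),'F',np.round(o['contact_force'],1),'w %.3f g %.1f'%(o['gripper_width'],o['grasp_force']))
if __name__=='__main__': go(*map(float,sys.argv[1:]))
E
python3 go.py .65 -.1 .25 0
```

```text
t: 2.75
eef_pos: [0.3977, -0.3775, 0.2619]
tool_rot: [-0.0, 0.998, 0.06, 0.001]
contact_force: [0.3, -0.8, -0.2]
gripper_width: 1.0
grasp_force: 0.0
t 2.8 at [ 0.3977 -0.3775  0.2619] yaw 6.8 d [ 0.2835 -0.2455  0.0125] rot [-0.  -0.1  6.8] F [ 0.3 -0.8 -0.2] w 1.000 g 0.0
```

```bash
python3 -m crank '[{"delta_rot":[0,0,6.8],"xyz":[0.284,-0.246,0.013],"fingers":-1},{"delta_rot":[0,0,6.8],"xyz":[0.284,-0.246,0.013],"fingers":-1},{"delta_rot":[0,0,6.8],"xyz":[0.284,-0.246,0.013],"fingers":-1},{"delta_rot":[0,0,6.8],"xyz":[0.284,-0.246,0.013],"fingers":-1},{"delta_rot":[0,0,6.8],"xyz":[0.284,-0.246,0.013],"fingers":-1},{"delta_rot":[0,0,6.8],"xyz":[0.284,-0.246,0.013],"fingers":-1},{"delta_rot":[0,0,6.8],"xyz":[0.284,-0.246,0.013],"fingers":-1},{"delta_rot":[0,0,6.8],"xyz":[0.284,-0.246,0.013],"fingers":-1},{"delta_rot":[0,0,6.8],"xyz":[0.284,-0.246,0.013],"fingers":-1},{"delta_rot":[0,0,6.8],"xyz":[0.284,-0.246,0.013],"fingers":-1}]' >/dev/null
python3 go.py .65 -.1 .25 0
python3 - <<'E'
from h import *
c=snap('wrist','w2.png'); print(c['origin'],c['rotation'].round(2).tolist())
for t,z in [('roller',.075),('mark',0)]:
    for d in cut_out('wrist',t)[:1]:
        p=np.argwhere(d['pixels'])[::7,::-1]; W=np.array([world(c,q,z)[:2] for q in p])*1000
        print(t,d['score'],len(p),cv2.minAreaRect(W.astype(np.float32)))
for n in ['side','scene']:
    c=snap(n)
    for d in cut_out(n,'mark')[:1]:
        p=np.argwhere(d['pixels'])[:,::-1]; W=np.array([world(c,q,0)[:2] for q in p])*1000
        print(n,d['score'],len(p),cv2.minAreaRect(W.astype(np.float32)))
E
```

```text
t 3.8 at [ 0.6488 -0.1062  0.2477] yaw -0.4 d [ 0.0011 -0.0062 -0.0023] rot [ 0.1  0.1 -0.4] F [-0.5 -0.4  0.8] w 0.999 g 0.0
[ 0.7225735  -0.10687521  0.39125026] [[-0.01, 0.96, 0.29], [-1.0, -0.01, -0.0], [0.0, -0.29, 0.96]]
roller 0.66 1442 ((650.81591796875, -104.15950775146484), (115.54757690429688, 72.43406677246094), 2.4351096153259277)
mark 0.78 339 ((642.4998168945312, 89.49720764160156), (160.63711547851562, 19.634275436401367), 3.855499029159546)
side 0.84 285 ((642.6085205078125, 92.34752655029297), (156.63055419921875, 17.026321411132812), 3.556931257247925)
scene 0.78 409 ((641.630859375, 91.22998046875), (154.775146484375, 18.41604232788086), 3.3693442344665527)
```

View pics/w2.png

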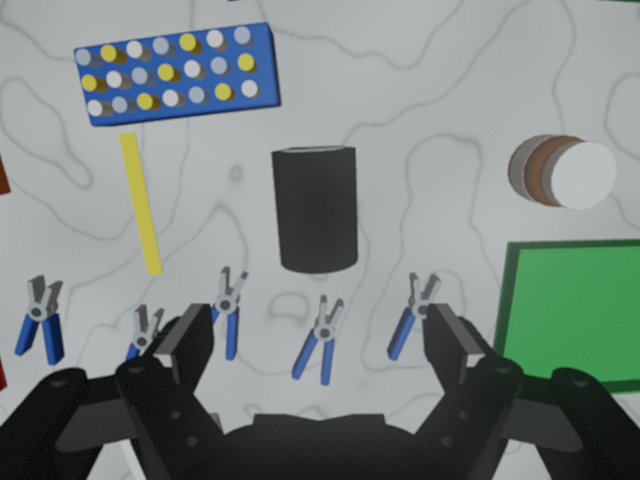

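The wrist view shows the roller at px (317,208), almost square under the gripper. The tape runs (128,135) to (153,272), and all the clamps lie below the roller. Next I'll straddle the roller with the fingers open.

```bash
python3 -m crank '[{"delta_rot":[0,0,-3.4],"xyz":[0.002,-0.002,0.148],"fingers":-1},{"delta_rot":[0,0,-3.4],"xyz":[0.002,-0.002,0.148],"fingers":-1},{"delta_rot":[0,0,-3.4],"xyz":[0.002,-0.002,0.148],"fingers":-1},{"delta_rot":[0,0,-3.4],"xyz":[0.002,-0.002,0.148],"fingers":-1},{"delta_rot":[0,0,-3.4],"xyz":[0.002,-0.002,0.148],"fingers":-1},{"delta_rot":[0,0,-3.4],"xyz":[0.002,-0.002,0.148],"fingers":-1}]' >/dev/null
python3 go.py .65 -.104 .018 3
python3 - <<'E'
from h import *
c=snap('wrist','w3.png')
m=c['img'].astype(int)
print(c['origin'])
for d in cut_out('wrist','roller')[:1]:
    p=d['pixels']
    for r in range(100,420,25):
        k=np.where(p[r])[0]
        if len(k): print(r,k.min(),k.max(),[np.round(world(c,(k.min(),r),.04)[:2],3).tolist(),np.round(world(c,(k.max(),r),.04)[:2],3).tolist()])
E
```

```text
t 4.7 at [ 0.6533 -0.1031  0.1036] yaw 3.0 d [-0.0038  0.0007  0.0856] rot [ 0.  -0.3 -0. ] F [-0.1  0.1 -0.6] w 1.002 g 0.0
[ 0.72611916 -0.09941314  0.2476136 ]
175 249 392 [[0.7, -0.061], [0.704, -0.142]]
200 249 390 [[0.686, -0.061], [0.69, -0.143]]
225 251 388 [[0.671, -0.063], [0.675, -0.143]]
250 252 387 [[0.655, -0.063], [0.66, -0.144]]
275 253 385 [[0.639, -0.064], [0.644, -0.145]]
300 254 384 [[0.622, -0.064], [0.627, -0.146]]
325 256 382 [[0.605, -0.066], [0.609, -0.146]]
350 257 380 [[0.586, -0.066], [0.59, -0.147]]
375 283 356 [[0.568, -0.084], [0.57, -0.133]]
```

View pics/w3.png

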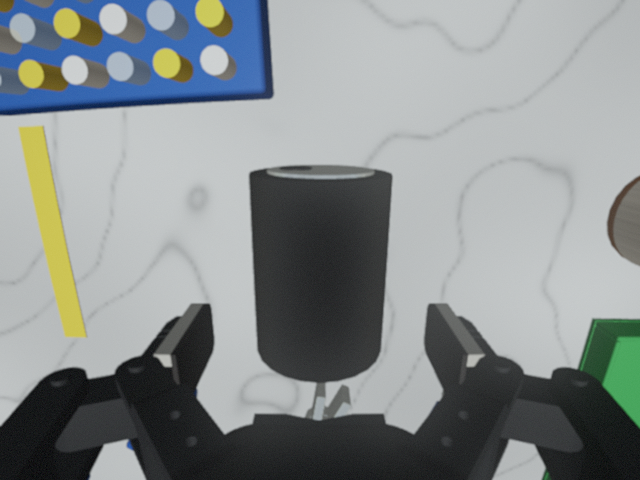

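The roller is centred between the fingers (columns 252–387 at row 250, centre y≈-0.1035, yaw 2.5°). I'll lower the gripper over it.

```bash
python3 -m crank '[{"delta_rot":[0,-0.3,0],"xyz":[-0.003,0.001,0.03],"fingers":-1},{"delta_rot":[0,-0.3,0],"xyz":[-0.003,0.001,0.05],"fingers":-1},{"delta_rot":[0,-0.3,0],"xyz":[-0.003,0.001,0.065],"fingers":-1},{"delta_rot":[0,-0.3,0],"xyz":[-0.003,0.001,0.076],"fingers":-1},{"delta_rot":[0,-0.3,0],"xyz":[-0.003,0.001,0.085],"fingers":-1},{"delta_rot":[0,-0.3,0],"xyz":[-0.003,0.001,0.085],"fingers":-1}]'
python3 go.py .638 .091 .018 3.5
```

```text
t: 5.4
eef_pos: [0.6479, -0.1039, 0.0147]
tool_rot: [0.0, 1.0, 0.026, -0.003]
contact_force: [-0.6, 0.6, 0.3]
gripper_width: 0.998
grasp_force: 0.0
t 5.4 at [ 0.6479 -0.1039  0.0147] yaw 3.0 d [ 0.0004 -0.1951 -0.0033] rot [-0.   0.4 -0.5] F [-0.6  0.6  0.3] w 0.998 g 0.0
```

```bash
python3 -m crank '[{"delta_rot":[0,0,0],"xyz":[0,-0.006,-0.003],"fingers":-1},{"delta_rot":[0,0,0],"xyz":[0,-0.015,-0.003],"fingers":-1},{"delta_rot":[0,0,0],"xyz":[0,-0.028,-0.003],"fingers":-1},{"delta_rot":[0,0,0],"xyz":[0,-0.042,-0.003],"fingers":-1},{"delta_rot":[0,0,0],"xyz":[0,-0.056,-0.003],"fingers":-1},{"delta_rot":[0,0,0],"xyz":[0,-0.07,-0.003],"fingers":-1},{"delta_rot":[0,0,0],"xyz":[0,-0.084,-0.003],"fingers":-1},{"delta_rot":[0,0,0],"xyz":[0,-0.098,-0.003],"fingers":-1},{"delta_rot":[0,0,0],"xyz":[0,-0.112,-0.003],"fingers":-1},{"delta_rot":[0,0,0],"xyz":[0,-0.126,-0.003],"fingers":-1}]' >/dev/null
python3 go.py .638 .091 .018 3.5
```

```text
t 6.4 at [0.6415 0.023  0.0183] yaw 3.0 d [ 0.0001 -0.0681  0.0003] rot [ 0.   0.3 -0.5] F [-0.6 -0.4  0. ] w 0.999 g 0.1
```

```bash
python3 -m crank '[{"delta_rot":[0,0,-0.5],"xyz":[0,-0.014,0],"fingers":-1},{"delta_rot":[0,0,-0.5],"xyz":[0,-0.027,0],"fingers":-1},{"delta_rot":[0,0,-0.5],"xyz":[0,-0.039,0],"fingers":-1},{"delta_rot":[0,0,-0.5],"xyz":[0,-0.050,0],"fingers":-1},{"delta_rot":[0,0,-0.5],"xyz":[0,-0.058,0],"fingers":-1},{"delta_rot":[0,0,-0.5],"xyz":[0,-0.064,0],"fingers":-1},{"delta_rot":[0,0,-0.5],"xyz":[0,-0.068,0],"fingers":-1},{"delta_rot":[0,0,-0.5],"xyz":[0,-0.068,0],"fingers":-1}]' >/dev/null
python3 -m crank '[{"delta_rot":[0,0,0],"xyz":[0,0,0],"fingers":-0.6},{"delta_rot":[0,0,0],"xyz":[0,0,0],"fingers":-0.6},{"delta_rot":[0,0,0],"xyz":[0,0,0],"fingers":-0.6},{"delta_rot":[0,0,0],"xyz":[0,0,0],"fingers":-0.6}]' 20
python3 -m crank '[{"delta_rot":[0,0,0],"xyz":[0,0,0],"fingers":-1},{"delta_rot":[0,0,0],"xyz":[0,0,0],"fingers":-1},{"delta_rot":[0,0,0],"xyz":[0,0,0],"fingers":-1},{"delta_rot":[0,0,0],"xyz":[0,0,-0.03],"fingers":-1},{"delta_rot":[0,0,0],"xyz":[0,0,-0.07],"fingers":-1},{"delta_rot":[0,0,0],"xyz":[0,0,-0.12],"fingers":-1},{"delta_rot":[0,0,0],"xyz":[0,0,-0.17],"fingers":-1},{"delta_rot":[0,0,0],"xyz":[0,0,-0.2],"fingers":-1},{"delta_rot":[0,0,0],"xyz":[0,0,-0.2],"fingers":-1}]' >/dev/null
python3 - <<'E'
from h import *
from go import go
go(.49,.24,.15,-12)
c=snap('wrist')
for d in cut_out('wrist','roller')[:1]:
    p=d['pixels']
    for r in range(60,480,30):
        k=np.where(p[r])[0]
        if len(k): print(r,[np.round(world(c,(k.min(),r),.04)[:2],3).tolist(),np.round(world(c,(k.max(),r),.04)[:2],3).tolist()])
E
```

```text
t: 7.6
eef_pos: [0.6382, 0.0901, 0.0186]
tool_rot: [-0.0, 1.0, 0.031, -0.002]
contact_force: [-1.5, 3.2, 4.1]
gripper_width: 0.932
grasp_force: 24.2
t 8.5 at [0.642  0.0901 0.2241] yaw 3.5 d [-0.1429 -0.1588  0.0736] rot [-0.1 -0.2 15.5] F [0.2 0.1 0.5] w 0.996 g 0.0
150 [[0.698, 0.099], [0.699, 0.091]]
180 [[0.67, 0.131], [0.675, 0.051]]
210 [[0.643, 0.13], [0.647, 0.051]]
240 [[0.614, 0.129], [0.619, 0.049]]
270 [[0.584, 0.128], [0.588, 0.047]]
```

Roller parked: centre y≈0.0905 against the tape's 0.091. Now clamp 1, the leftmost.

```bash
python3 -m crank '[{"delta_rot":[0,0,8],"xyz":[-0.035,-0.04,0.0],"fingers":-1},{"delta_rot":[0,0,15.5],"xyz":[-0.07,-0.08,0.0],"fingers":-1},{"delta_rot":[0,0,15.5],"xyz":[-0.105,-0.12,0.03],"fingers":-1},{"delta_rot":[0,0,15.5],"xyz":[-0.143,-0.159,0.074],"fingers":-1},{"delta_rot":[0,0,15.5],"xyz":[-0.143,-0.159,0.074],"fingers":-1},{"delta_rot":[0,0,15.5],"xyz":[-0.143,-0.159,0.074],"fingers":-1},{"delta_rot":[0,0,15.5],"xyz":[-0.143,-0.159,0.074],"fingers":-1},{"delta_rot":[0,0,15.5],"xyz":[-0.143,-0.159,0.074],"fingers":-1}]' >/dev/null
cat > cl.py <<'E'
# wrist look at clamp near (x,y): blue bars in a top view at z=.017
from h import *
from go import go
from top import rect
import sys
X,Y=map(float,sys.argv[1:3])
c=snap('wrist')
r=rect(c,.02,X-.1,X+.1,Y-.09,Y+.09,2000)
h=cv2.cvtColor(r,cv2.COLOR_RGB2HSV);m=cv2.inRange(h,(105,120,40),(130,255,255))
N,L,st,ce=cv2.connectedComponentsWithStats(m)
w=lambda u,v:(round(X+.1-v/2000,4),round(Y+.09-u/2000,4))
for i in range(1,N):
    if st[i,4]>300:
        a=cv2.minAreaRect(np.argwhere(L==i)[:,::-1].astype(np.float32)); print('blue',st[i,4],w(*a[0]),np.round(a[1])/2,round(a[2],1))
for t in ['clamp_a_pivot','clamp_a_left','clamp_a_right']:
    print(t,[(round(d['score'],2),np.round(world(c,d['pixel'],.011 if t!='clamp_a_pivot' else .02)[:2],3).tolist()) for d in search_frame('wrist',t)])
if len(sys.argv)>3: cv2.imwrite('pics/'+sys.argv[3],np.hstack([cv2.resize(c['img'],(480,360)),r[:360,:320]])[:,:,::-1])
go(X,Y,.15,0)
E
python3 cl.py .49 .24 c1.png
```

```text
blue 2140 (0.4912, 0.2525) [ 9. 63.] 29.8
blue 2076 (0.4812, 0.2223) [ 8.5 62.5] 6.3
clamp_a_pivot []
clamp_a_left []
clamp_a_right []
t 9.6 at [0.4872 0.239  0.1454] yaw -12.1 d [ 0.0025 -0.0016 -0.0046] rot [  0.    0.2 -12.1] F [-0.4  0.6 -0.3] w 0.997 g 0.0
```

View pics/c1.png

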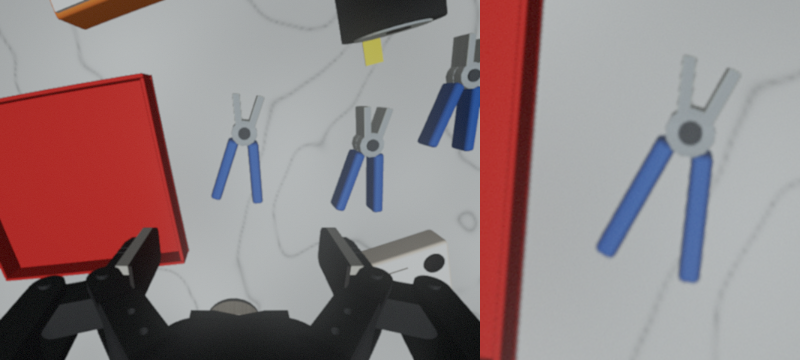

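The crop shows clamp 1's V handles clearly: pivot (.5235,.225), bars' middle (.486,.237), axis yaw -18°. Red tray's wall is at left, clear of the fingers.

```bash
python3 -m crank '[{"delta_rot":[0,0,6.2],"xyz":[-0.001,0.002,0.05],"fingers":-1},{"delta_rot":[0,0,6.2],"xyz":[-0.001,0.002,0.1],"fingers":-1},{"delta_rot":[0,0,6.2],"xyz":[-0.001,0.002,0.125],"fingers":-1},{"delta_rot":[0,0,6.2],"xyz":[-0.001,0.002,0.142],"fingers":-1},{"delta_rot":[0,0,6.2],"xyz":[-0.001,0.002,0.142],"fingers":-1},{"delta_rot":[0,0,6.2],"xyz":[-0.001,0.002,0.142],"fingers":-1}]' >/dev/null
python3 go.py .4862 .2374 .003 -18.3
python3 -m crank '[{"delta_rot":[0,0,0],"xyz":[0,0,0],"fingers":1},{"delta_rot":[0,0,0],"xyz":[0,0,0],"fingers":1},{"delta_rot":[0,0,0],"xyz":[0,0,0],"fingers":1},{"delta_rot":[0,0,0],"xyz":[0,0,0],"fingers":1},{"delta_rot":[0,0,0],"xyz":[0,0,0],"fingers":1},{"delta_rot":[0,0,0],"xyz":[0,0,0],"fingers":1},{"delta_rot":[0,0,0],"xyz":[0,0,0],"fingers":1},{"delta_rot":[0,0,0],"xyz":[0,0,0],"fingers":1}]' 35
```

```text
t 10.2 at [0.4846 0.2379 0.0035] yaw -18.2 d [ 0.0017 -0.      0.0005] rot [0.1 0.3 0.1] F [ 0.6  0.5 -0.2] w 0.999 g 0.0
t: 11.0
eef_pos: [0.4847, 0.2388, 0.0043]
tool_rot: [-0.0, 0.987, -0.158, -0.002]
contact_force: [-2.2, 0.1, 8.3]
gripper_width: 0.292
grasp_force: 35.2
```

Width 0.292 (≈25 mm), so the handles folded: clamp 1 is **free** and goes in the green tray.

```bash
python3 -m crank '[{"delta_rot":[0,0,0],"xyz":[0,0,-0.04],"fingers":1},{"delta_rot":[0,0,0],"xyz":[0,0,-0.09],"fingers":1},{"delta_rot":[0,0,-6],"xyz":[0.012,0.038,-0.12],"fingers":1},{"delta_rot":[0,0,-12],"xyz":[0.027,0.086,-0.12],"fingers":1},{"delta_rot":[0,0,-18],"xyz":[0.042,0.134,-0.12],"fingers":1},{"delta_rot":[0,0,-18],"xyz":[0.057,0.182,-0.12],"fingers":1},{"delta_rot":[0,0,-18],"xyz":[0.072,0.230,-0.12],"fingers":1},{"delta_rot":[0,0,-18],"xyz":[0.087,0.278,-0.12],"fingers":1},{"delta_rot":[0,0,-18],"xyz":[0.102,0.326,-0.12],"fingers":1},{"delta_rot":[0,0,-18],"xyz":[0.117,0.374,-0.12],"fingers":1}]' 60
python3 go.py .475 -.495 .124 0
```

```text
t: 12.0
eef_pos: [0.4786, -0.1538, 0.1236]
tool_rot: [0.0, 1.0, -0.001, -0.002]
contact_force: [0.4, -0.4, -0.7]
gripper_width: 0.269
grasp_force: 63.0
t 12.0 at [ 0.4786 -0.1538  0.1236] yaw -0.2 d [-2.600e-03  3.412e-01 -3.000e-04] rot [ 0.   0.3 -0.2] F [ 0.4 -0.4 -0.7] w 0.269 g 63.0
```

```bash
python3 -m crank '[{"delta_rot":[0,0,0],"xyz":[-0.002,0.048,0],"fingers":1},{"delta_rot":[0,0,0],"xyz":[-0.003,0.096,0],"fingers":1},{"delta_rot":[0,0,0],"xyz":[-0.003,0.144,0],"fingers":1},{"delta_rot":[0,0,0],"xyz":[-0.003,0.192,0],"fingers":1},{"delta_rot":[0,0,0],"xyz":[-0.003,0.240,0],"fingers":1},{"delta_rot":[0,0,0],"xyz":[-0.003,0.288,0],"fingers":1},{"delta_rot":[0,0,0],"xyz":[-0.003,0.330,0],"fingers":1},{"delta_rot":[0,0,0],"xyz":[-0.003,0.340,0],"fingers":1},{"delta_rot":[0,0,0],"xyz":[-0.003,0.340,0],"fingers":1}]' >/dev/null
python3 go.py .475 -.495 .01 0
python3 - <<'E'
from h import *
c=snap('wrist','w5.png')
for n,t in [('side','repair_in'),('scene','stock_in'),('scene','repair_in')]:
    c=snap(n)
    h=cv2.cvtColor(c['img'],cv2.COLOR_RGB2HSV)
    m=cv2.inRange(h,(50,120,40),(75,255,255)) if t=='stock_in' else cv2.inRange(h,(0,180,40),(4,255,255))|cv2.inRange(h,(176,180,40),(180,255,255))
    N,L,st,ce=cv2.connectedComponentsWithStats(m);i=1+st[1:,4].argmax()
    p=np.argwhere(L==i)[:,::-1]
    hull=cv2.convexHull(p.astype(np.int32))[:,0]
    W=np.array([world(c,q,.028)[:2] for q in hull])*1000
    print(n,t,cv2.minAreaRect(W.astype(np.float32)),W.min(0),W.max(0))
E
```

```text
t 12.9 at [ 0.4737 -0.4939  0.1229] yaw -0.4 d [0.002  0.001  0.1129] rot [ 0.   0.3 -0.4] F [-0.8  0.8 -2.2] w 0.268 g 63.0Traceback (most recent call last):
  File "<stdin>", line 7, in <module>
ValueError: attempt to get argmax of an empty sequence
```

View pics/w5.png

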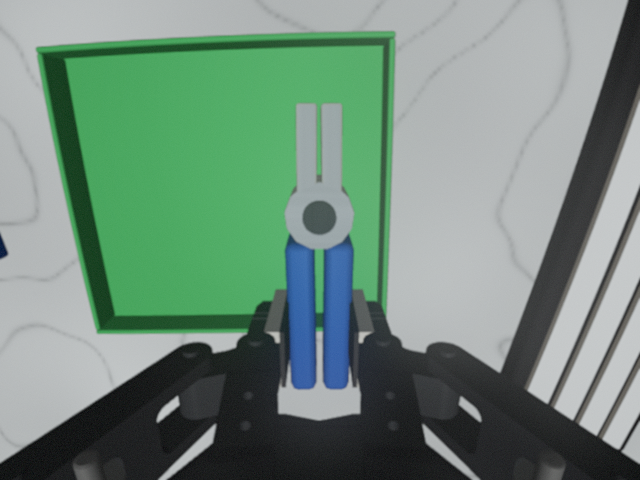

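The wrist view shows the folded clamp held straight (pivot px (319,216)). The green tray's rim corners are at (38,48), (395,33) and (98,332).

```bash
python3 - <<'E'
from h import *
c=snap('wrist')
for q in [(38,48),(395,33),(388,332),(98,332)]: print(q,world(c,q,.028)[:2].round(3))
E
```

```text
(38, 48) [ 0.6   -0.317]
(395, 33) [ 0.604 -0.536]
(388, 332) [ 0.403 -0.542]
(98, 332) [ 0.402 -0.321]
```

```bash
python3 -m crank '[{"delta_rot":[0,0,0],"xyz":[0.002,-0.001,0.04],"fingers":1},{"delta_rot":[0,0,0],"xyz":[0.002,-0.001,0.075],"fingers":1},{"delta_rot":[0,0,0],"xyz":[0.002,-0.001,0.1],"fingers":1},{"delta_rot":[0,0,0],"xyz":[0.002,-0.001,0.109],"fingers":1},{"delta_rot":[0,0,0],"xyz":[0.002,-0.001,0.1135],"fingers":1},{"delta_rot":[0,0,0],"xyz":[0.002,-0.001,0.1135],"fingers":1}]'
python3 -m crank '[{"delta_rot":[0,0,0],"xyz":[0,0,0],"fingers":0.1},{"delta_rot":[0,0,0],"xyz":[0,0,0],"fingers":0.1},{"delta_rot":[0,0,0],"xyz":[0,0,0],"fingers":0.1},{"delta_rot":[0,0,0],"xyz":[0,0,-0.04],"fingers":0.1},{"delta_rot":[0,0,0],"xyz":[0,0,-0.09],"fingers":0.1},{"delta_rot":[0,0,0],"xyz":[0,0,-0.14],"fingers":-1},{"delta_rot":[0,0,0],"xyz":[0,0,-0.14],"fingers":-1}]'
python3 - <<'E'
from h import *
from go import go
c=snap('wrist','w6.png')
go(.488,-.219,.15,0)
print([(round(d['score'],2),np.round(world(c,d['pixel'],.02)[:2],3).tolist()) for d in search_frame('wrist','clamp_a_pivot')])
E
python3 top.py 6 side
```

```text
t: 13.65
eef_pos: [0.4773, -0.4904, 0.0106]
tool_rot: [0.0, 1.0, -0.001, -0.002]
contact_force: [-0.5, 0.5, -0.8]
gripper_width: 0.273
grasp_force: 62.9
t: 14.35
eef_pos: [0.4811, -0.4945, 0.1591]
tool_rot: [0.005, 1.0, -0.002, 0.003]
contact_force: [-0.7, -0.6, 0.2]
gripper_width: 0.775
grasp_force: 0.0
t 14.4 at [ 0.4795 -0.493   0.1553] yaw -0.2 d [ 0.0075 -0.2741  0.0035] rot [ 0.4 -0.1 -0.2] F [-0.3  0.5 -0.2] w 0.860 g 0.0
[]
```

```bash
python3 - <<'E'
import cv2,numpy as np
a=cv2.imread('pics/w6.png');b=cv2.imread('pics/top_side6.png')
cv2.imwrite('pics/m6.png',np.vstack([cv2.resize(a,(400,300)),cv2.resize(b[100:],(400,200))]))
E
```

```text
(no output)
```

View pics/m6.png

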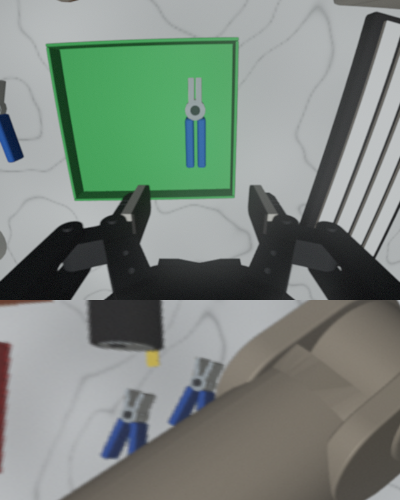

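Clamp 1 lies folded flat in the green tray (upper half, px (195,120)). Next is clamp 5, nearest that tray.

```bash
python3 -m crank '[{"delta_rot":[0,0,0],"xyz":[0.004,-0.048,0],"fingers":-1},{"delta_rot":[0,0,0],"xyz":[0.008,-0.096,0],"fingers":-1},{"delta_rot":[0,0,0],"xyz":[0.008,-0.144,0],"fingers":-1},{"delta_rot":[0,0,0],"xyz":[0.008,-0.192,0],"fingers":-1},{"delta_rot":[0,0,0],"xyz":[0.008,-0.24,0],"fingers":-1},{"delta_rot":[0,0,0],"xyz":[0.008,-0.274,0],"fingers":-1},{"delta_rot":[0,0,0],"xyz":[0.008,-0.274,0],"fingers":-1},{"delta_rot":[0,0,0],"xyz":[0.008,-0.274,0],"fingers":-1}]' >/dev/null
python3 cl.py .49 -.22
```

```text
blue 2203 (0.489, -0.2028) [ 9.  63.5] 18.4
blue 2158 (0.486, -0.2366) [63.  9.] 81.7
clamp_a_pivot [(0.83, [0.486, -0.114]), (0.63, [0.518, -0.004])]
clamp_a_left [(0.96, [0.481, -0.11]), (0.55, [0.509, -0.394])]
clamp_a_right [(0.94, [0.488, -0.114])]
t 15.5 at [ 0.4855 -0.2185  0.1492] yaw -0.3 d [ 0.0045  0.0015 -0.0009] rot [ 0.   0.3 -0.3] F [-0.3  0.  -0.1] w 1.002 g 0.0
```

```bash
python3 -m crank '[{"delta_rot":[0,0.3,4.7],"xyz":[0.002,0.001,0.05],"fingers":-1},{"delta_rot":[0,0.3,4.7],"xyz":[0.002,0.001,0.1],"fingers":-1},{"delta_rot":[0,0.3,4.7],"xyz":[0.002,0.001,0.13],"fingers":-1},{"delta_rot":[0,0.3,4.7],"xyz":[0.002,0.001,0.145],"fingers":-1},{"delta_rot":[0,0.3,4.7],"xyz":[0.002,0.001,0.145],"fingers":-1},{"delta_rot":[0,0.3,4.7],"xyz":[0.002,0.001,0.145],"fingers":-1}]' >/dev/null
python3 go.py .4875 -.2197 .004 -5
python3 -m crank '[{"delta_rot":[0,0,0],"xyz":[0,0,0],"fingers":1},{"delta_rot":[0,0,0],"xyz":[0,0,0],"fingers":1},{"delta_rot":[0,0,0],"xyz":[0,0,0],"fingers":1},{"delta_rot":[0,0,0],"xyz":[0,0,0],"fingers":1},{"delta_rot":[0,0,0],"xyz":[0,0,0],"fingers":1},{"delta_rot":[0,0,0],"xyz":[0,0,0],"fingers":1},{"delta_rot":[0,0,0],"xyz":[0,0,0],"fingers":1},{"delta_rot":[0,0,0],"xyz":[0,0,0],"fingers":1}]' 35
```

```text
t 16.1 at [ 0.4874 -0.2188  0.0048] yaw -5.0 d [0.0002 0.0009 0.0008] rot [0. 0. 0.] F [ 0.   0.4 -0.1] w 1.001 g 0.0
t: 16.9
eef_pos: [0.488, -0.2184, 0.0062]
tool_rot: [0.001, 0.999, -0.043, 0.001]
contact_force: [-0.6, 0.3, 8.4]
gripper_width: 0.562
grasp_force: 33.4
```

Width 0.562 (≈48 mm) and unmoved at 33 N, so clamp 5 is **seized** and goes in the red tray.

```bash
python3 -m crank '[{"delta_rot":[0,0,0],"xyz":[0,0,-0.03],"fingers":1},{"delta_rot":[0,0,0],"xyz":[0,0,-0.075],"fingers":1},{"delta_rot":[0,0,0],"xyz":[0,0,-0.115],"fingers":1},{"delta_rot":[0,0,-5],"xyz":[-0.003,-0.035,-0.12],"fingers":1},{"delta_rot":[0,0,-5],"xyz":[-0.008,-0.08,-0.12],"fingers":1},{"delta_rot":[0,0,-5],"xyz":[-0.013,-0.128,-0.12],"fingers":1},{"delta_rot":[0,0,-5],"xyz":[-0.018,-0.176,-0.12],"fingers":1},{"delta_rot":[0,0,-5],"xyz":[-0.023,-0.224,-0.12],"fingers":1},{"delta_rot":[0,0,-5],"xyz":[-0.028,-0.272,-0.12],"fingers":1},{"delta_rot":[0,0,-5],"xyz":[-0.033,-0.32,-0.12],"fingers":1}]' 60
python3 go.py .475 .475 .124 0
```

```text
t: 17.9
eef_pos: [0.4813, 0.1055, 0.1251]
tool_rot: [0.0, 1.0, 0.001, 0.001]
contact_force: [1.9, -0.0, -1.7]
gripper_width: 0.549
grasp_force: 60.2
t 17.9 at [0.4813 0.1055 0.1251] yaw 0.1 d [-0.0056 -0.3695  0.0009] rot [ 0.  -0.1  0.1] F [ 1.9 -0.  -1.7] w 0.549 g 60.2
```

```bash
python3 -m crank '[{"delta_rot":[0,0,0],"xyz":[-0.001,-0.048,0],"fingers":1},{"delta_rot":[0,0,0],"xyz":[-0.002,-0.096,0],"fingers":1},{"delta_rot":[0,0,0],"xyz":[-0.003,-0.144,0],"fingers":1},{"delta_rot":[0,0,0],"xyz":[-0.005,-0.192,0],"fingers":1},{"delta_rot":[0,0,0],"xyz":[-0.005,-0.24,0],"fingers":1},{"delta_rot":[0,0,0],"xyz":[-0.005,-0.288,0],"fingers":1},{"delta_rot":[0,0,0],"xyz":[-0.005,-0.33,0],"fingers":1},{"delta_rot":[0,0,0],"xyz":[-0.005,-0.368,0],"fingers":1},{"delta_rot":[0,0,0],"xyz":[-0.005,-0.368,0],"fingers":1},{"delta_rot":[0,0,0],"xyz":[-0.005,-0.368,0],"fingers":1}]' >/dev/null
python3 go.py .475 .475 .01 0
python3 - <<'E'
from h import *
c=snap('wrist','w7.png')
h=cv2.cvtColor(c['img'],cv2.COLOR_RGB2HSV)
m=cv2.inRange(h,(0,150,30),(5,255,255))|cv2.inRange(h,(175,150,30),(180,255,255))
N,L,st,ce=cv2.connectedComponentsWithStats(m);i=1+st[1:,4].argmax()
hull=cv2.convexHull(np.argwhere(L==i)[:,::-1].astype(np.int32))
ap=cv2.approxPolyDP(hull,8,True)[:,0]
for q in ap: print(q,world(c,q,.028)[:2].round(3))
E
```

```text
t 18.9 at [0.475  0.4726 0.1242] yaw 0.2 d [ 1.000e-04 -2.500e-03  1.142e-01] rot [0.  0.  0.2] F [ 0.4 -0.3 -1.2] w 0.547 g 60.3
[589  54] [0.597 0.305]
[518 334] [0.401 0.32 ]
[233 303] [0.427 0.535]
[238  16] [0.614 0.521]
```

View pics/w7.png

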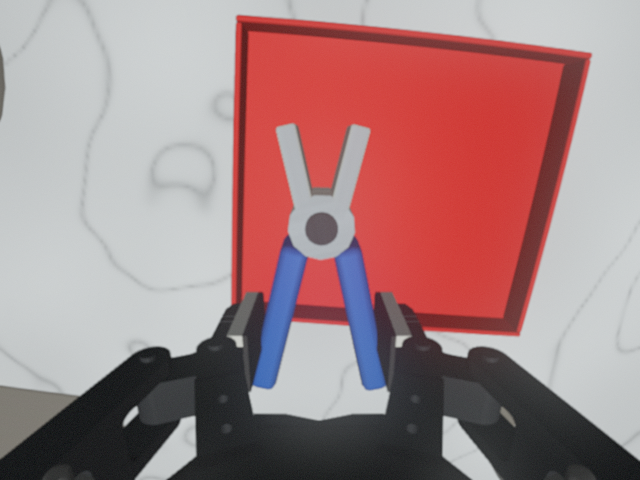

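The clamp is held by its open V (pivot px (320,229)), above the red tray's left half. From the rim corners the tray centre is (.507,.42), yaw -4°.

```bash
python3 -m crank '[{"delta_rot":[0,0,4],"xyz":[0.003,0.006,0.04],"fingers":1},{"delta_rot":[0,0,4],"xyz":[0.003,0.006,0.075],"fingers":1},{"delta_rot":[0,0,4],"xyz":[0.003,0.006,0.1],"fingers":1},{"delta_rot":[0,0,4],"xyz":[0.003,0.006,0.109],"fingers":1},{"delta_rot":[0,0,4],"xyz":[0.003,0.006,0.113],"fingers":1},{"delta_rot":[0,0,4],"xyz":[0.003,0.006,0.113],"fingers":1}]'
python3 -m crank '[{"delta_rot":[0,0,0],"xyz":[0,0,0],"fingers":-0.35},{"delta_rot":[0,0,0],"xyz":[0,0,0],"fingers":-0.35},{"delta_rot":[0,0,0],"xyz":[0,0,0],"fingers":-0.35},{"delta_rot":[0,0,0],"xyz":[0,0,-0.04],"fingers":-0.35},{"delta_rot":[0,0,0],"xyz":[0,0,-0.09],"fingers":-0.35},{"delta_rot":[0,0,0],"xyz":[0,0,-0.14],"fingers":-1},{"delta_rot":[0,0,0],"xyz":[0,0,-0.14],"fingers":-1}]'
python3 - <<'E'
from h import *
from go import go
c=snap('wrist','w8.png')
go(.45,.1155,.15,-10)
E
python3 cl.py .5 .45 c8.png
```

```text
t: 19.55
eef_pos: [0.4796, 0.4655, 0.0121]
tool_rot: [0.0, 0.999, -0.034, 0.0]
contact_force: [0.1, -0.0, 0.2]
gripper_width: 0.548
grasp_force: 60.3
t: 20.25
eef_pos: [0.482, 0.47, 0.1604]
tool_rot: [-0.005, 0.999, -0.034, 0.005]
contact_force: [0.8, 1.4, 0.6]
gripper_width: 0.981
grasp_force: 0.0
t 20.3 at [0.4808 0.4683 0.1567] yaw -3.9 d [-0.0068  0.3541  0.0042] rot [-0.4 -0.3  6.1] F [-0.6 -0.8 -0.7] w 0.999 g 0.0
blue 1916 (0.4788, 0.4825) [ 8.  62.5] 18.4
blue 1676 (0.4758, 0.4482) [61.5  7.5] 81.9
clamp_a_pivot []
clamp_a_left []
clamp_a_right []
t 20.5 at [0.4783 0.465  0.1499] yaw -3.9 d [ 0.0227  0.0135 -0.0001] rot [ 0.1  0.1 -3.9] F [-0.2 -0.4 -0.1] w 1.000 g 0.0
```

```bash
python3 -m crank '[{"delta_rot":[0,0,6],"xyz":[-0.001,0.048,0],"fingers":-1},{"delta_rot":[0,0,6],"xyz":[-0.004,0.096,0],"fingers":-1},{"delta_rot":[0,0,6],"xyz":[-0.004,0.144,0],"fingers":-1},{"delta_rot":[0,0,6],"xyz":[-0.004,0.192,0],"fingers":-1},{"delta_rot":[0,0,6],"xyz":[-0.004,0.24,0],"fingers":-1},{"delta_rot":[0,0,6],"xyz":[-0.004,0.288,0],"fingers":-1},{"delta_rot":[0,0,6],"xyz":[-0.004,0.33,0],"fingers":-1},{"delta_rot":[0,0,6],"xyz":[-0.004,0.351,0],"fingers":-1},{"delta_rot":[0,0,6],"xyz":[-0.004,0.351,0],"fingers":-1},{"delta_rot":[0,0,6],"xyz":[-0.004,0.351,0],"fingers":-1}]' >/dev/null
python3 cl.py .45 .115 c9.png
```

```text
blue 1214 (0.4914, 0.0312) [ 9.5 42. ] 27.4
blue 2139 (0.452, 0.128) [ 9. 63.] 25.7
blue 2133 (0.4439, 0.0988) [ 9. 63.] 4.5
clamp_a_pivot [(0.86, [0.48, -0.104])]
clamp_a_left [(0.87, [0.48, -0.111])]
clamp_a_right [(0.8, [0.486, -0.116])]
t 21.7 at [0.451  0.1174 0.1513] yaw -9.7 d [-0.0006  0.0025  0.0013] rot [ 0.   0.  -9.7] F [ 0.   0.2 -0.6] w 0.998 g 0.0
```

```bash
python3 -m crank '[{"delta_rot":[0,0,5.4],"xyz":[-0.002,0.0045,0.05],"fingers":-1},{"delta_rot":[0,0,5.4],"xyz":[-0.002,0.0045,0.1],"fingers":-1},{"delta_rot":[0,0,5.4],"xyz":[-0.002,0.0045,0.13],"fingers":-1},{"delta_rot":[0,0,5.4],"xyz":[-0.002,0.0045,0.147],"fingers":-1},{"delta_rot":[0,0,5.4],"xyz":[-0.002,0.0045,0.147],"fingers":-1},{"delta_rot":[0,0,5.4],"xyz":[-0.002,0.0045,0.147],"fingers":-1}]' >/dev/null
python3 go.py .448 .1134 .004 -15.1
python3 -m crank '[{"delta_rot":[0,0,0],"xyz":[0,0,0],"fingers":1},{"delta_rot":[0,0,0],"xyz":[0,0,0],"fingers":1},{"delta_rot":[0,0,0],"xyz":[0,0,0],"fingers":1},{"delta_rot":[0,0,0],"xyz":[0,0,0],"fingers":1},{"delta_rot":[0,0,0],"xyz":[0,0,0],"fingers":1},{"delta_rot":[0,0,0],"xyz":[0,0,0],"fingers":1},{"delta_rot":[0,0,0],"xyz":[0,0,0],"fingers":1},{"delta_rot":[0,0,0],"xyz":[0,0,0],"fingers":1}]' 35
```

```text
t 22.3 at [0.4485 0.1126 0.0046] yaw -15.2 d [-0.0007 -0.0007  0.0006] rot [ 0.   0.  -0.1] F [ 0.5 -0.8  0.6] w 1.004 g 0.0
t: 23.1
eef_pos: [0.4492, 0.1124, 0.0056]
tool_rot: [-0.0, 0.991, -0.133, 0.001]
contact_force: [-1.7, 0.8, 9.9]
gripper_width: 0.289
grasp_force: 34.4
```

Clamp 2: width 0.289, folded, so **free**. It goes in the green tray's middle lane.

```bash
python3 -m crank '[{"delta_rot":[0,0,0],"xyz":[0,0,-0.04],"fingers":1},{"delta_rot":[0,0,0],"xyz":[0,0,-0.09],"fingers":1},{"delta_rot":[0,0,-5],"xyz":[0.012,0.038,-0.12],"fingers":1},{"delta_rot":[0,0,-10],"xyz":[0.027,0.083,-0.12],"fingers":1},{"delta_rot":[0,0,-15],"xyz":[0.042,0.129,-0.12],"fingers":1},{"delta_rot":[0,0,-15],"xyz":[0.057,0.175,-0.12],"fingers":1},{"delta_rot":[0,0,-15],"xyz":[0.072,0.221,-0.12],"fingers":1},{"delta_rot":[0,0,-15],"xyz":[0.087,0.267,-0.12],"fingers":1},{"delta_rot":[0,0,-15],"xyz":[0.102,0.313,-0.12],"fingers":1},{"delta_rot":[0,0,-15],"xyz":[0.117,0.359,-0.12],"fingers":1}]' 60
python3 go.py .475 -.429 .124 0
```

```text
t: 24.1
eef_pos: [0.4661, -0.2674, 0.125]
tool_rot: [0.0, 1.0, -0.003, 0.0]
contact_force: [0.8, 0.1, -0.7]
gripper_width: 0.272
grasp_force: 63.1
t 24.1 at [ 0.4661 -0.2674  0.125 ] yaw -0.3 d [0.0097 0.1616 0.0011] rot [ 0.  -0.  -0.3] F [ 0.8  0.1 -0.7] w 0.272 g 63.1
```

```bash
python3 -m crank '[{"delta_rot":[0,0,0],"xyz":[0.003,0.045,0],"fingers":1},{"delta_rot":[0,0,0],"xyz":[0.006,0.09,0],"fingers":1},{"delta_rot":[0,0,0],"xyz":[0.010,0.135,0],"fingers":1},{"delta_rot":[0,0,0],"xyz":[0.010,0.160,0],"fingers":1},{"delta_rot":[0,0,0],"xyz":[0.010,0.161,0],"fingers":1},{"delta_rot":[0,0,0],"xyz":[0.010,0.161,0],"fingers":1}]' >/dev/null
python3 go.py .475 -.429 .0105 0
```

```text
t 24.7 at [ 0.4752 -0.4265  0.1244] yaw -0.4 d [-1.000e-04  2.600e-03  1.139e-01] rot [-0.   0.  -0.4] F [ 0.3 -0.1 -1.3] w 0.273 g 63.0
```

```bash
python3 -m crank '[{"delta_rot":[0,0,0],"xyz":[0,0.001,0.04],"fingers":1},{"delta_rot":[0,0,0],"xyz":[0,0.001,0.075],"fingers":1},{"delta_rot":[0,0,0],"xyz":[0,0.001,0.1],"fingers":1},{"delta_rot":[0,0,0],"xyz":[0,0.001,0.109],"fingers":1},{"delta_rot":[0,0,0],"xyz":[0,0.001,0.1135],"fingers":1},{"delta_rot":[0,0,0],"xyz":[0,0.001,0.1135],"fingers":1}]'
python3 -m crank '[{"delta_rot":[0,0,0],"xyz":[0,0,0],"fingers":0.15},{"delta_rot":[0,0,0],"xyz":[0,0,0],"fingers":0.15},{"delta_rot":[0,0,0],"xyz":[0,0,0],"fingers":0.15},{"delta_rot":[0,0,0],"xyz":[0,0,-0.04],"fingers":0.15},{"delta_rot":[0,0,0],"xyz":[0,0,-0.09],"fingers":0.15},{"delta_rot":[0,0,0],"xyz":[0,0,-0.14],"fingers":-1},{"delta_rot":[0,0,0],"xyz":[0,0,-0.14],"fingers":-1}]' >/dev/null
python3 cl.py .5 -.45
python3 go.py .46 -.1005 .15 -11
```

```text
t: 25.3
eef_pos: [0.4765, -0.427, 0.0119]
tool_rot: [0.0, 1.0, -0.002, 0.0]
contact_force: [-0.2, -0.3, -0.8]
gripper_width: 0.276
grasp_force: 63.0
blue 2314 (0.4783, -0.4842) [ 9.5 63.5] 0.0
blue 2342 (0.4783, -0.4992) [ 9.5 63.5] 0.0
blue 2168 (0.4742, -0.4201) [63.5  8.5] 89.2
blue 2120 (0.4742, -0.4352) [63.5  8.5] 89.1
clamp_a_pivot []
clamp_a_left []
clamp_a_right []
t 26.2 at [ 0.4751 -0.4269  0.1503] yaw -0.3 d [0.025  0.023  0.0003] rot [-0.   0.1 -0.3] F [ 0.6  0.3 -0.2] w 1.000 g 0.0
t 26.2 at [ 0.4751 -0.4269  0.1503] yaw -0.3 d [-0.0167 -0.3263  0.0005] rot [-0.   0.1 10.7] F [ 0.6  0.3 -0.2] w 1.000 g 0.0
```

Both folded clamps lie side by side in the green tray. Next is clamp 4.

```bash
python3 -m crank '[{"delta_rot":[0,0,8],"xyz":[-0.003,-0.048,0],"fingers":-1},{"delta_rot":[0,0,10.7],"xyz":[-0.006,-0.096,0],"fingers":-1},{"delta_rot":[0,0,10.7],"xyz":[-0.010,-0.144,0],"fingers":-1},{"delta_rot":[0,0,10.7],"xyz":[-0.014,-0.192,0],"fingers":-1},{"delta_rot":[0,0,10.7],"xyz":[-0.017,-0.24,0],"fingers":-1},{"delta_rot":[0,0,10.7],"xyz":[-0.017,-0.288,0],"fingers":-1},{"delta_rot":[0,0,10.7],"xyz":[-0.017,-0.326,0],"fingers":-1},{"delta_rot":[0,0,10.7],"xyz":[-0.017,-0.326,0],"fingers":-1},{"delta_rot":[0,0,10.7],"xyz":[-0.017,-0.326,0],"fingers":-1}]' >/dev/null
python3 cl.py .46 -.1
```

```text
blue 666 (0.4988, -0.0128) [49.5  5.5] 90.0
blue 2132 (0.4624, -0.0883) [ 9.  63.5] 23.6
blue 2131 (0.4553, -0.1152) [ 9. 63.] 5.9
clamp_a_pivot [(0.75, [0.482, -0.111])]
clamp_a_left [(0.87, [0.48, -0.112])]
clamp_a_right [(0.89, [0.488, -0.117])]
t 27.3 at [ 0.46   -0.1027  0.1506] yaw -11.1 d [-0.0006 -0.0027  0.0006] rot [  0.    0.1 -11.1] F [-0.3  0.4  0.3] w 0.998 g 0.0
```

```bash
python3 -m crank '[{"delta_rot":[0,0,3.7],"xyz":[-0.001,-0.001,0.05],"fingers":-1},{"delta_rot":[0,0,3.7],"xyz":[-0.001,-0.001,0.1],"fingers":-1},{"delta_rot":[0,0,3.7],"xyz":[-0.001,-0.001,0.13],"fingers":-1},{"delta_rot":[0,0,3.7],"xyz":[-0.001,-0.001,0.1465],"fingers":-1},{"delta_rot":[0,0,3.7],"xyz":[-0.001,-0.001,0.1465],"fingers":-1},{"delta_rot":[0,0,3.7],"xyz":[-0.001,-0.001,0.1465],"fingers":-1}]' >/dev/null
python3 go.py .4589 -.1018 .004 -14.8
python3 -m crank '[{"delta_rot":[0,0,0],"xyz":[0,0,0],"fingers":1},{"delta_rot":[0,0,0],"xyz":[0,0,0],"fingers":1},{"delta_rot":[0,0,0],"xyz":[0,0,0],"fingers":1},{"delta_rot":[0,0,0],"xyz":[0,0,0],"fingers":1},{"delta_rot":[0,0,0],"xyz":[0,0,0],"fingers":1},{"delta_rot":[0,0,0],"xyz":[0,0,0],"fingers":1},{"delta_rot":[0,0,0],"xyz":[0,0,0],"fingers":1},{"delta_rot":[0,0,0],"xyz":[0,0,0],"fingers":1}]' 35
```

```text
t 27.9 at [ 0.4597 -0.101   0.0047] yaw -14.8 d [-0.0006  0.001   0.0007] rot [0. 0. 0.] F [-0.4 -0.2 -0.2] w 1.000 g 0.0
t: 28.7
eef_pos: [0.4601, -0.1004, 0.0056]
tool_rot: [0.0, 0.992, -0.128, 0.001]
contact_force: [-2.4, -0.5, 9.7]
gripper_width: 0.291
grasp_force: 34.4
```

Clamp 4: width 0.291, **free**. It goes in the green tray's near lane.

```bash
python3 -m crank '[{"delta_rot":[0,0,0],"xyz":[0,0,-0.04],"fingers":1},{"delta_rot":[0,0,0],"xyz":[0,0,-0.09],"fingers":1},{"delta_rot":[0,0,-5],"xyz":[0.012,0.038,-0.12],"fingers":1},{"delta_rot":[0,0,-10],"xyz":[0.027,0.083,-0.12],"fingers":1},{"delta_rot":[0,0,-15],"xyz":[0.042,0.129,-0.12],"fingers":1},{"delta_rot":[0,0,-15],"xyz":[0.057,0.175,-0.12],"fingers":1},{"delta_rot":[0,0,-15],"xyz":[0.072,0.221,-0.12],"fingers":1},{"delta_rot":[0,0,-15],"xyz":[0.083,0.254,-0.12],"fingers":1},{"delta_rot":[0,0,-15],"xyz":[0.083,0.254,-0.12],"fingers":1},{"delta_rot":[0,0,-15],"xyz":[0.083,0.254,-0.12],"fingers":1}]' 60
python3 go.py .475 -.367 .0105 0
```

```text
t: 29.7
eef_pos: [0.475, -0.3673, 0.1244]
tool_rot: [-0.0, 1.0, 0.002, -0.0]
contact_force: [0.5, 0.6, -1.8]
gripper_width: 0.274
grasp_force: 63.4
t 29.7 at [ 0.475  -0.3673  0.1244] yaw 0.2 d [ 1.000e-04 -3.000e-04  1.139e-01] rot [-0.   0.   0.2] F [ 0.5  0.6 -1.8] w 0.274 g 63.4
```

```bash
python3 -m crank '[{"delta_rot":[0,0,0],"xyz":[0,0,0.04],"fingers":1},{"delta_rot":[0,0,0],"xyz":[0,0,0.075],"fingers":1},{"delta_rot":[0,0,0],"xyz":[0,0,0.1],"fingers":1},{"delta_rot":[0,0,0],"xyz":[0,0,0.109],"fingers":1},{"delta_rot":[0,0,0],"xyz":[0,0,0.1135],"fingers":1},{"delta_rot":[0,0,0],"xyz":[0,0,0.1135],"fingers":1}]'
python3 -m crank '[{"delta_rot":[0,0,0],"xyz":[0,0,0],"fingers":0.15},{"delta_rot":[0,0,0],"xyz":[0,0,0],"fingers":0.15},{"delta_rot":[0,0,0],"xyz":[0,0,0],"fingers":0.15},{"delta_rot":[0,0,0],"xyz":[0,0,-0.04],"fingers":0.15},{"delta_rot":[0,0,0],"xyz":[0,0,-0.09],"fingers":0.15},{"delta_rot":[0,0,0],"xyz":[0,0,-0.14],"fingers":-1},{"delta_rot":[0,0,0],"xyz":[0,0,-0.14],"fingers":-1}]' >/dev/null
python3 cl.py .5 -.41
python3 go.py .498 .013 .15 -15
```

```text
t: 30.3
eef_pos: [0.4762, -0.3664, 0.0118]
tool_rot: [0.0, 1.0, 0.003, 0.0]
contact_force: [0.3, 0.4, -1.1]
gripper_width: 0.275
grasp_force: 63.4
blue 2673 (0.4782, -0.4857) [63.5 10.5] 90.0
blue 1168 (0.4778, -0.4975) [62.5  5. ] 90.0
blue 2167 (0.4745, -0.3595) [64.  9.] 90.0
blue 2146 (0.4745, -0.3747) [64.   8.5] 90.0
blue 2300 (0.4742, -0.4206) [63.5  9.5] 89.2
blue 2306 (0.4742, -0.4358) [63.5  9.5] 89.1
clamp_a_pivot [(0.93, [0.499, -0.364])]
clamp_a_left [(0.97, [0.498, -0.366]), (0.53, [0.5, -0.495])]
clamp_a_right [(0.6, [0.504, -0.492]), (0.58, [0.506, -0.372])]
t 31.2 at [ 0.4748 -0.3665  0.1504] yaw 0.3 d [0.025  0.0437 0.0003] rot [-0.   0.1  0.3] F [-0.4 -0.1 -0.9] w 1.002 g 0.0
t 31.2 at [ 0.4748 -0.3665  0.1504] yaw 0.3 d [ 0.0253 -0.3793  0.0005] rot [-0.   0.1 15.3] F [-0.4 -0.1 -0.9] w 1.002 g 0.0
```

Three folded clamps are in the green tray. Clamp 3 is last.

```bash
python3 -m crank '[{"delta_rot":[0,0,8],"xyz":[0.003,-0.048,0],"fingers":-1},{"delta_rot":[0,0,15.3],"xyz":[0.006,-0.096,0],"fingers":-1},{"delta_rot":[0,0,15.3],"xyz":[0.010,-0.144,0],"fingers":-1},{"delta_rot":[0,0,15.3],"xyz":[0.014,-0.192,0],"fingers":-1},{"delta_rot":[0,0,15.3],"xyz":[0.018,-0.24,0],"fingers":-1},{"delta_rot":[0,0,15.3],"xyz":[0.022,-0.288,0],"fingers":-1},{"delta_rot":[0,0,15.3],"xyz":[0.025,-0.336,0],"fingers":-1},{"delta_rot":[0,0,15.3],"xyz":[0.025,-0.379,0],"fingers":-1},{"delta_rot":[0,0,15.3],"xyz":[0.025,-0.379,0],"fingers":-1},{"delta_rot":[0,0,15.3],"xyz":[0.025,-0.379,0],"fingers":-1}]' >/dev/null
python3 cl.py .498 .013
```

```text
blue 2133 (0.5009, 0.0257) [ 8.5 63.5] 28.0
blue 2099 (0.4918, -0.0027) [ 8.5 62.5] 7.6
clamp_a_pivot []
clamp_a_left []
clamp_a_right [(0.55, [0.52, 0.004])]
t 32.4 at [0.4981 0.0104 0.1505] yaw -15.1 d [-0.0008 -0.0025  0.0005] rot [  0.1   0.1 -15.1] F [-0.1 -0.3 -1. ] w 1.000 g 0.0
```

```bash
python3 -m crank '[{"delta_rot":[0,0,2.7],"xyz":[-0.002,-0.001,0.05],"fingers":-1},{"delta_rot":[0,0,2.7],"xyz":[-0.002,-0.001,0.1],"fingers":-1},{"delta_rot":[0,0,2.7],"xyz":[-0.002,-0.001,0.13],"fingers":-1},{"delta_rot":[0,0,2.7],"xyz":[-0.002,-0.001,0.1465],"fingers":-1},{"delta_rot":[0,0,2.7],"xyz":[-0.002,-0.001,0.1465],"fingers":-1},{"delta_rot":[0,0,2.7],"xyz":[-0.002,-0.001,0.1465],"fingers":-1}]' >/dev/null
python3 go.py .4964 .0115 .004 -17.8
python3 -m crank '[{"delta_rot":[0,0,0],"xyz":[0,0,0],"fingers":1},{"delta_rot":[0,0,0],"xyz":[0,0,0],"fingers":1},{"delta_rot":[0,0,0],"xyz":[0,0,0],"fingers":1},{"delta_rot":[0,0,0],"xyz":[0,0,0],"fingers":1},{"delta_rot":[0,0,0],"xyz":[0,0,0],"fingers":1},{"delta_rot":[0,0,0],"xyz":[0,0,0],"fingers":1},{"delta_rot":[0,0,0],"xyz":[0,0,0],"fingers":1},{"delta_rot":[0,0,0],"xyz":[0,0,0],"fingers":1}]' 35
```

```text
t 33.0 at [0.497  0.0128 0.0047] yaw -17.8 d [-0.0001  0.0014  0.0007] rot [ 0.1 -0.   0. ] F [ 0.3  0.1 -0.1] w 0.999 g 0.0
t: 33.8
eef_pos: [0.4975, 0.0135, 0.0059]
tool_rot: [0.0, 0.988, -0.154, 0.001]
contact_force: [-1.6, -0.9, 10.1]
gripper_width: 0.503
grasp_force: 33.4
```

Clamp 3: width 0.503 (≈43 mm, unmoved at 33 N), so it is **seized** and goes in the red tray's right lane.

```bash
python3 -m crank '[{"delta_rot":[0,0,0],"xyz":[0,0,-0.04],"fingers":1},{"delta_rot":[0,0,0],"xyz":[0,0,-0.09],"fingers":1},{"delta_rot":[0,0,-5],"xyz":[-0.012,-0.032,-0.12],"fingers":1},{"delta_rot":[0,0,-10],"xyz":[-0.029,-0.075,-0.12],"fingers":1},{"delta_rot":[0,0,-13.8],"xyz":[-0.046,-0.118,-0.12],"fingers":1},{"delta_rot":[0,0,-13.8],"xyz":[-0.063,-0.161,-0.12],"fingers":1},{"delta_rot":[0,0,-13.8],"xyz":[-0.08,-0.205,-0.12],"fingers":1},{"delta_rot":[0,0,-13.8],"xyz":[-0.097,-0.249,-0.12],"fingers":1},{"delta_rot":[0,0,-13.8],"xyz":[-0.114,-0.293,-0.12],"fingers":1},{"delta_rot":[0,0,-13.8],"xyz":[-0.13,-0.333,-0.12],"fingers":1}]' 60
python3 -m crank '[{"delta_rot":[0,0,0],"xyz":[0,0,0],"fingers":1},{"delta_rot":[0,0,0],"xyz":[0,0,0],"fingers":1}]' >/dev/null
python3 go.py .475 .368 .011 -4
```

```text
t: 34.8
eef_pos: [0.4734, 0.3727, 0.1248]
tool_rot: [0.0, 0.999, -0.034, 0.0]
contact_force: [1.4, -0.4, -1.4]
gripper_width: 0.488
grasp_force: 59.9
t 35.0 at [0.4732 0.3714 0.1243] yaw -3.7 d [0.002  0.0033 0.1133] rot [0.  0.  0.3] F [ 0.  -0.2 -1.1] w 0.491 g 60.0
```

```bash
python3 -m crank '[{"delta_rot":[0,0,0],"xyz":[0.002,0.003,0.04],"fingers":1},{"delta_rot":[0,0,0],"xyz":[0.002,0.003,0.075],"fingers":1},{"delta_rot":[0,0,0],"xyz":[0.002,0.003,0.1],"fingers":1},{"delta_rot":[0,0,0],"xyz":[0.002,0.003,0.109],"fingers":1},{"delta_rot":[0,0,0],"xyz":[0.002,0.003,0.113],"fingers":1},{"delta_rot":[0,0,0],"xyz":[0.002,0.003,0.113],"fingers":1}]'
python3 -m crank '[{"delta_rot":[0,0,0],"xyz":[0,0,0],"fingers":-0.25},{"delta_rot":[0,0,0],"xyz":[0,0,0],"fingers":-0.25},{"delta_rot":[0,0,0],"xyz":[0,0,0],"fingers":-0.25},{"delta_rot":[0,0,0],"xyz":[0,0,-0.04],"fingers":-0.25},{"delta_rot":[0,0,0],"xyz":[0,0,-0.09],"fingers":-0.25},{"delta_rot":[0,0,0],"xyz":[0,0,-0.14],"fingers":-1},{"delta_rot":[0,0,0],"xyz":[0,0,-0.18],"fingers":-1},{"delta_rot":[0,0,0],"xyz":[0,0,-0.18],"fingers":-1}]' >/dev/null
python3 - <<'E'
from h import *
import cv2
a=snap('wrist')['img'];b=snap('scene')['img'];s=snap('side')['img']
f=lambda i:cv2.resize(i,(400,300))
cv2.imwrite('pics/end.png',np.vstack([np.hstack([f(a),f(s)]),np.hstack([f(b),f(b[100:340,160:480])])])[:,:,::-1])
E
python3 go.py .475 .368 .2 -4
```

```text
t: 35.6
eef_pos: [0.4765, 0.3669, 0.012]
tool_rot: [0.0, 0.999, -0.034, 0.0]
contact_force: [-0.2, -0.4, -0.4]
gripper_width: 0.485
grasp_force: 60.1
t 36.5 at [0.4756 0.367  0.1912] yaw -3.9 d [-0.0007 -0.0009 -0.0088] rot [ 0.  -0.   0.1] F [-0.5 -0.2 -0.8] w 1.002 g 0.0
```

View pics/end.png

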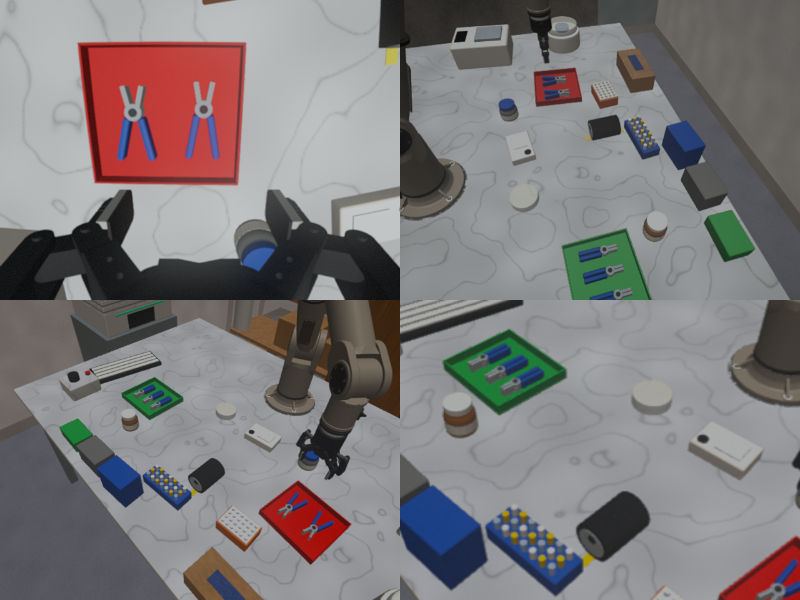

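The red tray holds two open clamps, flat, and the green one holds three folded. The roller covers the tape, and the bystanders haven't moved. I'll check the roller once more before handing in.

```bash
python3 - <<'E'
from h import *
for n in ['side','scene']:
    c=snap(n)
    d=cut_out(n,'roller')[0]; u=np.argwhere(d['pixels'])[:,::-1]
    hull=cv2.convexHull(u.astype(np.int32))[:,0]
    # model silhouette: cylinder at (x,y), yaw 3.5deg
    def sil(x,y,w):
        a=np.linspace(0,2*np.pi,60);P=[]
        for s in(-.055,.055):
            for t in a: P.append(pix(c,[x+s*np.cos(w)-.04*np.cos(t)*np.sin(w),y+s*np.sin(w)+.04*np.cos(t)*np.cos(w),.04+.04*np.sin(t)]))
        m=np.zeros((480,640),np.uint8);cv2.fillConvexPoly(m,cv2.convexHull(np.array(P).round().astype(np.int32)),1);return m>0
    best=max(((lambda m:(m&d['pixels']).sum()/(m|d['pixels']).sum())(sil(x,y,np.radians(w))),x,y,w) for x in np.arange(.62,.661,.005) for y in np.arange(.07,.111,.003) for w in (-8,-4,0,3.5,8,12))
    print(n,d['score'],np.round(best,3))
E
```

```text
side 0.75 [0.954 0.64  0.091 3.5  ]
scene 0.88 [0.924 0.64  0.091 0.   ]
```

```bash
python3 -c "
from station import job
print(job.hand_in())"
```

```text
the job is handed in; nothing more can be done
None
```

The job is handed in: three free clamps lie folded in the green tray, two seized ones lie in the red tray, and the roller is parked about 2 mm from the centre of the yellow line; the hand-in did not return a verdict.

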